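Take a spindle from between centres and show its flange to the inspection camera

TASK

The flanged spindle sits between the points of the bench centres. Slide the tailstock well back by its post (20 mm or more) so that the spindle is left lying in its V rests, draw the spindle along the rests off the headstock point, lift it out and show it to the inspection camera: level, on the lens axis, its flanged face square to the lens and 80 mm in front of it. Finish while still holding it there, still, and do not touch the camera or its stand or shift the other things on the bench.

Things in the scene. Friction and masses are not known exactly. Their poses are not given: they have to be found in the camera images.
- bench_centre: Bench centres, fixed: grey bed 336x104 mm with fixed headstock at +y, tailstock sliding at -y, two V rests between. Origin on the bench top, below the spindle's starting middle; z up. The line of centres runs along its y, 85 mm up. Headstock block: 46 mm wide in x, y = +100 to +142 mm, top 105 mm up.
- headstock_point (a point): Tip of the headstock's fixed steel 60-degree point, which looks toward -y of bench_centre, at y = +69 mm, 85 mm up. It stands 6 mm deep in the centre hole of the spindle's flange at the start: the spindle must be drawn along the rests toward -y by more than 6 (at most 17) mm before it can be lifted straight up.
- rest_middle (a point): Midway between the two aluminium V rests, on the line of centres. The rests (8 mm thick along y, 30 mm wide, open upward, arms 86 mm high over the bench) stand 34 mm either side of it along y and carry the spindle, also with the tailstock back. Between them nothing stands higher than 30 mm over the bench.
- tailstock (a joint): Slide of the tailstock, m: 0 = its steel point is 5.5 mm deep in the spindle's journal end; grows as it is slid away from the spindle (toward -y of bench_centre), stop at 0.044. About 3 N of friction; stays where it is left.
- tailstock_post (a point): Centre of the top of the round upright grip post on the tailstock: 19 mm diameter, 31 mm tall, its top 139 mm and its foot (flat top of the tailstock) 108 mm over the bench. Starts at y = -119 mm of bench_centre and moves with the tailstock. Pinch it from above; it slides along bench_centre's y.
- spindle: Loose turned steel spindle, 0.2 to 0.4 kg, 150 mm long, level in the rests, along bench_centre's y. Origin: mid-length, on its axis; own y = axis, toward the flange (x, z turn as it rolls). Shaft 16 mm dia. from y = -60 to +56 (grip near the origin), hub 24 dia. to +66, flange 36 dia. to +75, journal 14 dia. from -60 to -75. Centre holes 8 mm deep in both ends: 8.6 dia. at the flange, 7.6 at the journal.
- flange_face (a point): Centre of the spindle's flanged end face (36 mm disc with a ring of six small holes), 75 mm from the spindle's origin along its +y. This is the face to be shown.
- camera_stand: Stand of the inspection camera, fixed: dark base plate 120x120x12 mm, steel column 304 mm tall, 22 mm dia., with a camera clamped to it. Origin: under the column, on the bench. The camera looks level along the stand's -x; it sits higher or lower on the column from case to case (lens axis 170 to 230 mm over the bench).
- lens_front (a point): Centre of the camera's lens front (black barrel 37 mm diameter; camera housing 44 mm square behind it), 115 mm from the column toward -x of the stand. Axes as camera_stand's: the lens looks along this frame's -x, level.
- view_point (a point): The point 80 mm straight in front of the lens front, on the lens axis: where the centre of the flange face is to be held. Axes as camera_stand's: +x points into the lens; the spindle's +y must point along this +x.
- steel_cup_1: Bystander, leave alone: turned steel fixture cup, 60 mm across, 52 tall. Origin: centre of its underside.
- steel_cup_3: Bystander, leave alone: low turned steel fixture cup, 64 mm across, 40 tall. Origin: centre of its underside.
- stepper_loose: Bystander, leave alone: small stepper motor lying on its side, 67x42x42 mm. Origin: centre of its underside.
- carton_small: Bystander, leave alone: small brown carton, 90x68x58 mm. Origin: centre of its underside.
- bracket_1: Bystander, leave alone: dark machined angle bracket, 30x44x30 mm. Origin: centre of its underside.
- flux_bottle: Bystander, leave alone: small white bottle with black cap, 32 mm across, 75 tall. Origin: centre of its underside.
There are look-alikes about, which are no part of the job. Leave any orange look-alike of the spindle alone.

How it is judged (in metres and radians):
On the way, in this order (a step that is already met when the one before it is completed fails the run):
1. the tailstock is slid back by more than 18 mm while the spindle still lies in the rests (value of joint tailstock above 0.018 m and y of spindle in the frame of bench_centre above -0.005 m and z of spindle in the frame of bench_centre below 0.092 m), for 0.1 s.
2. the spindle is drawn along the rests off the headstock point (more than 6 mm) (y of spindle in the frame of bench_centre below -0.006 m and z of spindle in the frame of bench_centre below 0.105 m), for 0.05 s.
3. the spindle is lifted out between the points, held in the fingers (height (world z) of spindle above 0.125 m and contact force between spindle and the fingers above 1 N), for 0.2 s.
At the end, for the whole second after the job is handed in: The spindle is held in the fingers alone, in the air and still, the centre of its flange face within 15 mm of the point 80 mm in front of the lens on its axis, its axis within 8 degrees of the lens axis with the flange toward the lens; the tailstock is still back (more than 15 mm) (distance between flange_face and view_point below 0.015 m and angle between the y axis of spindle and the x axis of view_point, either way round below 0.14 rad and height (world z) of spindle above 0.12 m and contact force between spindle and the fingers above 2 N and contact force between spindle and bench_centre below 0.1 N and contact force between spindle and camera_stand below 0.1 N and linear speed of spindle below 0.03 m/s and value of joint tailstock above 0.015 m); the arm keeps its last pose, push and grip.
It fails at once if the camera or its stand is touched with more than 2 N (contact force between anything else and camera_stand above 2 N).
It fails at once if the spindle falls out of the rests or is dropped (height (world z) of spindle below 0.07 m).
It fails at once if another thing on the bench is shifted by more than 30 mm (distance of any of steel_cup_1, steel_cup_3, stepper_loose, carton_small, bracket_1, flux_bottle from where it was at the start of the episode above 0.03 m).
It also fails if it takes over 45 s, if anything falls off the work surface, if the arm or the gripper's body presses on something with over 40 N, if the wrist force passes 120 N, or if a joint passes its speed limit or range.

ROBOT

A 6-joint arm with a two-finger parallel gripper is mounted at the origin on a cart in front of the work surface, level with it; the furniture and walls round the work are solid. World frame = base frame: x ahead of the robot, y to its left, z up, the work surface at z = 0. Lengths are in mm, angles in rad, forces in N, time in s.
With the tool pointing down it reaches from about 250 to 725 mm from the base axis. Payload 9.7 kg.
Tool frame: the origin (TCP) lies between the finger pads; the fingertips stand ahead of it and the grasp point (between the pads) lies 5 mm behind it (tip_reach is the z of the fingertips in the tool frame, in mm); z points along the fingers, y is the direction in which the jaws open and shut (so a half turn about z gives the same grasp; the last joint's range is limited). The gripper opens to 85 mm and grips with 20 to 120 N. Pads are 22 mm wide; open, the fingers measure 114 mm over their backs; the gripper's body (76 mm by 85 mm) begins 54 mm behind the grasp point. The pads swing forward as they close: fully open they stand 13 mm farther back than shut.
Start: joints at [1.191, 0.087, 0.176, 1.66, 0, 1.571], TCP at [203.901, 510.805, 245.284] pointing down, gripper open.
Joint ranges: [-3.13, 3.13], [-0.85, 1.81], [-1.15, 1.24], [-2.2, 2.28], [-1.44, 1.52], [-3.14, 3.14]. Speed limits (rad/s): [2.22, 2.22, 2.57, 3.14, 3.14, 3.14].

INTERFACE

Orientations are given as a 3x3 rotation matrix whose columns are the frame's x, y, z axes.
In Python, from rig import * gives the robot as it stands.
- The arm moves only by the tool send_rows, never from a script. Its argument "series" is text: rows parted by semicolons, each of 7 numbers parted by spaces: the shift along the tool's x, y, z as a fraction of full scale, then the turn, a rotation vector about the tool's x, y, z as a fraction of full scale, then the finger opening in mm, from 0 to 85.4. In form: x y z rx ry rz hand; .... A call has 1 to 8 rows; each row shifts and turns the commanded pose from where the row before left it, along the tool's axes as they then stand; what a row does not reach is not made up. Full scale, the value 1, is 0.05 m for a shift and 0.12 rad for a turn. A row lasts 1/8 s, in which the tool goes at most 62.5 mm and 10.7 degrees, less where a joint would pass 70% of its speed; a pose out of reach is approached as far as the arm can. A call with a number of a shift or a turn outside -1 to 1 is refused whole. A call with a gripper value outside its range is refused whole. The fingers move at their own pace and stop on an object; "squeeze" is the grip in N (left out, the last holds). Time passes only in rows, so rows that do not move let the fingers close. It gives the time, the measured TCP pose, the force and the opening at its end, in the units of the state.
- get_obs(): the state, without advancing time (a new reading comes with each control period).
- snapshot(name): name is "side" or "top" or "wrist"; returns the picture (400x640x3 uint8, red, green, blue); there is no depth.
- camera_model(name): a dict with "vfov" (degrees; the focal length in pixels is half the picture's height over the tangent of half this angle, whatever the lens; pixels are square), "cx", "cy" (the principal point, pixels), "k1" (the pictures are not rectified: a ray, as slopes to the right and down, at radius r is drawn at 1 + k1 r^2 times it, then the intrinsics apply), "rvec" (rotation vector, rad) and "tvec" (3), from world to camera coordinates, as OpenCV has them. Camera axes: x right, y down, z forward; pixel columns grow to the right and rows downward; lengths in mm; the calibration is good to about 2 mm. A picture is of the moment at which its call begins: read the wrist's pose just before it. camera_model takes no time and is no camera call; for the wrist camera it gives the pose at the moment of the call.
- job_done(): hands the job in, once; it reports no verdict.
Trained networks look in the newest picture that a camera, given by its name, has taken for a name from the list of things; names that differ only in an ending like _2 or _b are one class to them, and where a whole thing is asked for, a point or a joint stands for the part that bears it (a point fixed in the world has none). Each returns a list of dicts, best first, with "score" (0 to 1); they miss things now and then, are a little off and sometimes report something else, mostly with a low value. They report only what shows in the picture. A call takes as long as a camera call. They do not tell look-alikes from the thing itself.
- outline_of(camera, thing): "mask" (400x640 bool, what is visible of it) and "point" ([column, row] as shares, 0 to 1, of the picture: columns of its width, rows of its height, amid what is visible of it).
- place_of(camera, thing): "point" ([column, row] as shares, 0 to 1, of the picture: columns of its width, rows of its height: a listed point, or the origin of a listed thing).
The state is a dict: "clock": time; "joint_positions": joint angles; "dq": joint speeds; "tau": joint torques, N m; "position": TCP position; "orientation": TCP orientation; "wrist_force": force on the tool from outside, world axes, zero at the start; "ft_torque": the same for the moment, N m; "width": finger opening in mm.
Only numpy, scipy, OpenCV 4.12 (cv2) and the standard library are available. Lean on these libraries where they do the work, as an engineer would, in place of code of your own. Each camera call takes 0.05 s, during which the arm holds its last target.

## Working session

There is one attempt and no reset: what is moved stays moved. The work goes in short steps, Python scripts to look and compute and a tool call to move; the robot and the scene stay as the last step left them, time stands still between calls to the robot, and variables do not carry over. Pictures are saved under pics/ and viewed, and the job is handed in when it is done.

Besides the shell and the picture viewer there is one more tool, called as name(argument=value, ...), one argument or row to a line, values as JSON. send_rows: Moves the arm, as the interface text tells. Its arguments: {"type":"object","properties":{"series":{"type":"string"},"squeeze":{"type":"number"}},"required":["series"]}

```bash
ls; mkdir -p pics; python3 - <<'E'
from rig import *
import cv2
print(get_obs())
for n in("side","top","wrist"):
    im=snapshot(n); cv2.imwrite(f"pics/{n}0.png",im[:,:,::-1]); print(n,camera_model(n))
E
```

```text
pics
{'clock': 0.0, 'joint_positions': array([ 1.19100034e+00,  8.74741653e-02,  1.75110338e-01,  1.65979631e+00,
       -8.54701680e-06,  1.57079023e+00]), 'dq': array([-3.86198358e-04, -3.10606083e-04,  1.74995421e-03, -7.51591265e-04,
        3.97550642e-05, -4.68034326e-04]), 'tau': array([ 2.56169122e-03, -5.20381129e+01,  4.64813089e+01,  1.60314061e-02,
        1.60853023e-05,  1.81632356e-05]), 'position': array([203.82416034, 510.60578706, 244.56309973]), 'orientation': array([[-9.28742553e-01,  3.70724996e-01, -4.97667104e-04],
       [ 3.70725330e-01,  9.28741685e-01, -1.26978998e-03],
       [-8.53869945e-06, -1.36380579e-03, -9.99999070e-01]]), 'wrist_force': array([-0.30107017, -0.57996514,  0.71204832]), 'ft_torque': array([-4.62549117e-05,  5.09429125e-03,  2.73600338e-02]), 'width': 85.26663031448247}
side {'vfov': 50.09734994578113, 'cx': 328.77369790720047, 'cy': 200.41537192855887, 'k1': -0.02437945490573957, 'rvec': array([ 2.01711574, -0.5508669 ,  0.3197858 ]), 'tvec': array([-475.37511464,  262.0932109 , 1049.99732828])}
top {'vfov': 57.618210300731405, 'cx': 320.00195789432723, 'cy': 206.92467988304017, 'k1': -0.05426670466055224, 'rvec': array([ 2.18734346, -2.12998546,  0.12098327]), 'tvec': array([  37.08844264,  556.29488802, 1063.12856592])}
wrist {'vfov': 64.19792404121539, 'cx': 318.8446274543443, 'cy': 193.73658233563748, 'k1': 0.013627443707854422, 'rvec': array([-2.39217741, -1.62107567, -0.23762272]), 'tvec': array([-549.38465912,  -37.44940642,  378.27275006])}
```

View pics/side0.png

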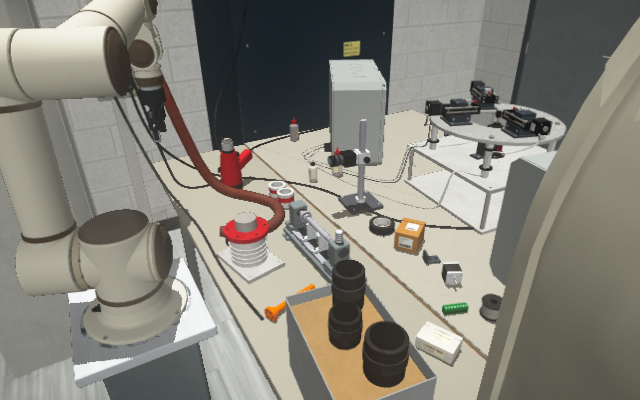

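View pics/top0.png

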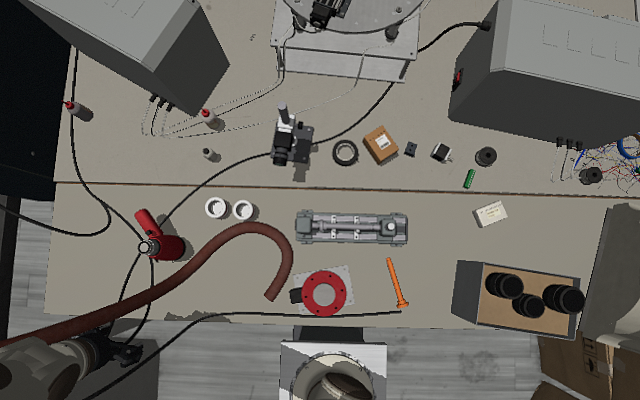

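View pics/wrist0.png

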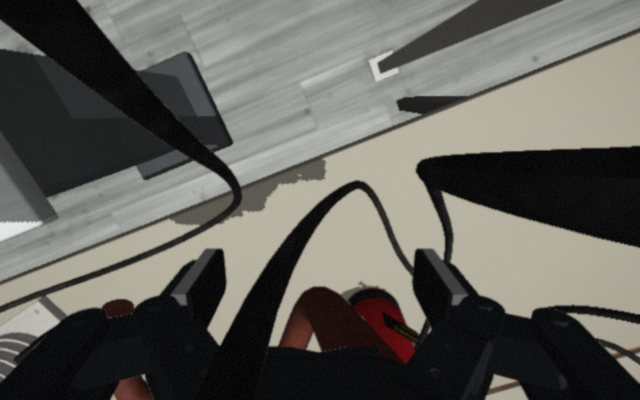

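```bash
cat > h.py <<'E'
from rig import *
import numpy as np, cv2
def K(m):
    f=200/np.tan(np.radians(m['vfov'])/2); return np.array([[f,0,m['cx']],[0,f,m['cy']],[0,0,1]])
def D(m): return np.array([m['k1'],0,0,0,0.])
def ray(n,px,m=None):
    m=m or camera_model(n)
    u=cv2.undistortPoints(np.array([[px]],float),K(m),D(m))[0,0]
    R=cv2.Rodrigues(m['rvec'])[0]; c=-R.T@m['tvec']; d=R.T@np.array([u[0],u[1],1]); return c,d/np.linalg.norm(d)
def onz(n,px,z,m=None):
    c,d=ray(n,px,m); return c+d*(z-c[2])/d[2]
def proj(n,P,m=None):
    m=m or camera_model(n)
    return cv2.projectPoints(np.array(P,float).reshape(-1,3),m['rvec'],m['tvec'],K(m),D(m))[0][:,0]
def tri(rs):
    A=np.zeros((3,3));b=np.zeros(3)
    for c,d in rs:
        M=np.eye(3)-np.outer(d,d);A+=M;b+=M@c
    p=np.linalg.solve(A,b); return p,[np.linalg.norm((np.eye(3)-np.outer(d,d))@(p-c)) for c,d in rs]
E
python3 - <<'E'
from h import *
for n,(x0,y0,x1,y1) in dict(side=(260,110,460,260),top=(260,90,460,240)).items():
    im=cv2.imread(f"pics/{n}0.png")[y0:y1,x0:x1]; cv2.imwrite(f"pics/{n}0z.png",cv2.resize(im,(800,600),interpolation=cv2.INTER_CUBIC))
for t in ["bench_centre","headstock_point","rest_middle","tailstock_post","spindle","flange_face","camera_stand","lens_front","view_point","steel_cup_1","carton_small","bracket_1","flux_bottle"]:
    out=[]
    rs=[]
    for n in("side","top"):
        r=place_of(n,t)
        if r:
            p=np.array(r[0]['point'])*[640,400]; rs.append(ray(n,p)); out.append((round(r[0]['score'],2),p.round(1),len(r)))
    print(t,out, (tri(rs) if len(rs)==2 else ''))
E
```

```text
bench_centre [(0.76, array([314.2, 251. ]), 1), (0.88, array([342., 229.]), 2)] (array([491.88701847, -17.44919548,  -0.86542762]), [np.float64(0.45376906616272156), np.float64(0.45376906616284)])
headstock_point [(0.55, array([304.9, 214.3]), 1), (0.56, array([324.8, 229.4]), 1)] (array([487.43487015,  34.73341947,  98.44268417]), [np.float64(3.6027156567684377), np.float64(3.6027156567684147)])
rest_middle [(0.57, array([318. , 227.9]), 1), (0.57, array([341.8, 227.4]), 1)] (array([498.73468503, -15.77490356,  75.27694201]), [np.float64(6.918607140015365), np.float64(6.918607140015514)])
tailstock_post [(0.96, array([338. , 228.2]), 1), (0.69, array([391.6, 228.5]), 1)] (array([ 491.14729469, -143.80224795,  147.45224079]), [np.float64(3.037580718048472), np.float64(3.0375807180485377)])
spindle [(0.74, array([292.1, 298. ]), 2), (0.74, array([347.5, 227.7]), 3)] (array([ 460.01692266,  -28.28649112, -146.41197857]), [np.float64(48.538412309503656), np.float64(48.53841230950371)])
flange_face [(0.78, array([305.8, 211.7]), 2), (0.79, array([404.3, 308. ]), 3)] (array([ 338.07834515
[... 606 characters left out ...]
35618301, 366.84337255, -12.69389456]), [np.float64(5.213709497178372), np.float64(5.213709497178389)])
carton_small [(0.85, array([408.4, 243.4]), 2), (0.62, array([378.1, 151. ]), 1)] (array([ 746.22389054, -129.58908924,    1.15848305]), [np.float64(4.9223462650350065), np.float64(4.922346265034942)])
bracket_1 [(0.44, array([434.6, 258. ]), 2), (0.47, array([409.9, 149.2]), 1)] (array([ 754.80571312, -230.46422135,    7.38194369]), [np.float64(6.686937523803716), np.float64(6.686937523803834)])
flux_bottle [(0.69, array([309.1, 180.9]), 1), (0.53, array([211.1, 156.4]), 1)] (array([707.40759029, 406.37811874,  -5.47478898]), [np.float64(5.795809470820675), np.float64(5.795809470820977)])
```

View pics/side0z.png

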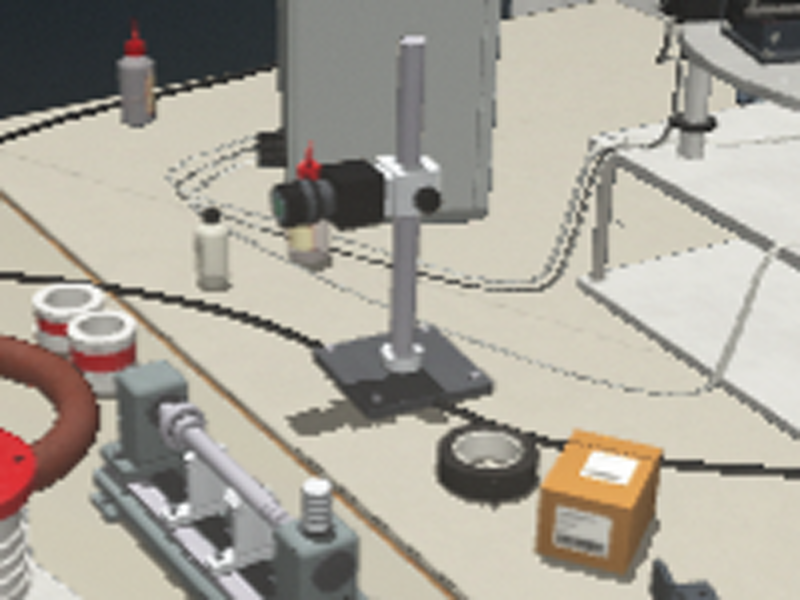

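View pics/top0z.png

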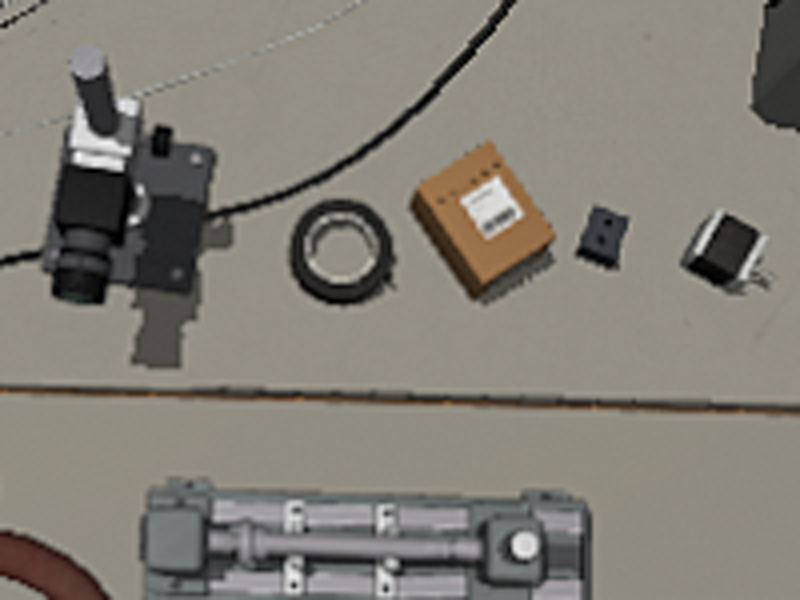

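```bash
python3 - <<'E'
from h import *
s=cv2.imread("pics/side0.png")
hsv=cv2.cvtColor(s,cv2.COLOR_BGR2HSV)
print([hsv[y,x] for x,y in [(190,150),(215,187),(250,201),(176,110)]])
m=((hsv[...,0]<12)&(hsv[...,1]>90)&(hsv[...,1]<190)&(hsv[...,2]<150))
for p in [(0,350),(50,335),(100,310),(150,285),(200,250),(240,230),(270,235),(288,255),(285,280),(272,298)]:
    zs=[]
    for z in range(0,700,5):
        u=proj("side",onz("top",p,z))[0].round().astype(int)
        if 0<=u[0]<640 and 0<=u[1]<400 and m[u[1],u[0]]: zs.append(z)
    print(p,[(z,onz("top",p,z)[:2].round()) for z in ([zs[0],zs[len(zs)//2],zs[-1]] if zs else [])])
# camera stand etc.
print("col top z304", onz("top",(282,105.5),304), onz("side",(363,120.5),304), tri([ray("top",(282,105.5)),ray("side",(363,120.5))]))
print("post z139", onz("top",(390.5,226.3),139), onz("side",(339,232),139))
print("tool cam",-cv2.Rodrigues(camera_model("wrist")['rvec'])[0].T@camera_model("wrist")['tvec'])
print("tip", globals().get('tip_reach'))
E
python3 -c "
import rig;print([x for x in dir(rig) if x[0]!='_'])"
```

```text
[array([  6, 136,  90], dtype=uint8), array([  7, 127,  92], dtype=uint8), array([11, 78, 95], dtype=uint8), array([  5, 132,  85], dtype=uint8)]
(0, 350) []
(50, 335) []
(100, 310) [(250, array([267., 571.])), (285, array([273., 550.])), (315, array([279., 532.]))]
(150, 285) [(85, array([313., 529.])), (115, array([316., 515.])), (145, array([319., 501.]))]
(200, 250) [(0, array([415., 419.])), (90, array([416., 389.])), (185, array([417., 357.]))]
(240, 230) [(0, array([481., 297.])), (25, array([479., 292.])), (45, array([478., 287.]))]
(270, 235) [(0, array([468., 204.])), (45, array([466., 197.])), (110, array([464., 188.]))]
(288, 255) [(0, array([408., 146.])), (120, array([410., 135.])), (135, array([411., 134.]))]
(285, 280) [(140, array([344., 139.])), (160, array([346., 137.])), (260, array([354., 127.]))]
(272, 298) [(10, array([279., 189.])), (165, array([300., 169.])), (285, array([316., 153.]))]
col top z304 [760.9210333  145.82605029 304.        ] [761.44474733 142.64628116 304.        ] (array([762.35849983, 145.55818943, 302.73602648]), [np.float64(0.9697162680457779), np.float64(0.9697162680458075)])
post z139 [ 494.89257149 -140.94281926  139.        ] [ 494.01098891 -149.91696613  139.        ]
tool cam [135.85979434 537.64957991 373.12019021]
tip 14.0
['IKError', 'camera_model', 'get_obs', 'job_done', 'outline_of', 'place_of', 'snapshot', 'tip_reach']
```

```bash
cat >> h.py <<'E'
from scipy.spatial.transform import Rotation as Rn
def rowsfor(dps, drz, R=None, hand=85):
    """world displacements list (mm), rz fraction list -> rows text (x y z rx ry rz hand)"""
    R=get_obs()['orientation'] if R is None else R
    out=[]
    for dp,rz in zip(dps,drz):
        l=R.T@np.array(dp,float)/50
        out.append(" ".join(f"{v:.2f}" for v in l)+f" 0 0 {rz:.2f} {hand}")
        R=R@Rn.from_rotvec([0,0,rz*.12]).as_matrix()
    for i in range(0,len(out),8): print("; ".join(out[i:i+8]))
    return R
E
python3 - <<'E'
from h import *
n=17
dps=[(0,-45,25)]*3+[((480-204)/14,(-30-376)/14,(330-320)/14)]*14
R=rowsfor(dps,[-.96]*17)
print(R)
E
```

```text
-0.33 -0.84 -0.50 0 0 -0.96 85; -0.24 -0.87 -0.50 0 0 -0.96 85; -0.13 -0.89 -0.50 0 0 -0.96 85; -0.41 -0.57 -0.01 0 0 -0.96 85; -0.35 -0.61 -0.01 0 0 -0.96 85; -0.27 -0.65 -0.01 0 0 -0.96 85; -0.20 -0.67 -0.01 0 0 -0.96 85; -0.12 -0.69 -0.01 0 0 -0.96 85
-0.04 -0.70 -0.01 0 0 -0.96 85; 0.04 -0.70 -0.01 0 0 -0.96 85; 0.12 -0.69 -0.01 0 0 -0.96 85; 0.20 -0.67 -0.01 0 0 -0.96 85; 0.28 -0.64 -0.01 0 0 -0.96 85; 0.35 -0.61 -0.01 0 0 -0.96 85; 0.42 -0.56 -0.01 0 0 -0.96 85; 0.48 -0.51 -0.01 0 0 -0.96 85
0.53 -0.45 -0.01 0 0 -0.96 85
[[ 7.76443697e-03 -9.99969856e-01  1.02275170e-05]
 [-9.99969856e-01 -7.76443707e-03 -1.02987041e-05]
 [ 1.03778046e-05 -1.01472451e-05 -1.00000000e+00]]
```

send_rows(
  series="-0.33 -0.84 -0.50 0 0 -0.96 85; -0.24 -0.87 -0.50 0 0 -0.96 85; -0.13 -0.89 -0.50 0 0 -0.96 85; -0.41 -0.57 -0.01 0 0 -0.96 85; -0.35 -0.61 -0.01 0 0 -0.96 85; -0.27 -0.65 -0.01 0 0 -0.96 85; -0.20 -0.67 -0.01 0 0 -0.96 85; -0.12 -0.69 -0.01 0 0 -0.96 85",
)

```text
clock: 2.45
position: [302.7, 229.4, 323.0]
orientation: [[-0.855, -0.519, 0.001], [-0.519, 0.855, 0.0], [-0.001, 0.0, -1.0]]
wrist_force: [0.4, 0.5, 0.1]
width: 85.1
```

send_rows(
  series="-0.04 -0.70 -0.01 0 0 -0.96 85; 0.04 -0.70 -0.01 0 0 -0.96 85; 0.12 -0.69 -0.01 0 0 -0.96 85; 0.20 -0.67 -0.01 0 0 -0.96 85; 0.28 -0.64 -0.01 0 0 -0.96 85; 0.35 -0.61 -0.01 0 0 -0.96 85; 0.42 -0.56 -0.01 0 0 -0.96 85; 0.48 -0.51 -0.01 0 0 -0.96 85",
)

```text
clock: 3.45
position: [459.9, -2.6, 326.9]
orientation: [[-0.104, -0.995, 0.0], [-0.995, 0.104, 0.0], [-0.0, -0.0, -1.0]]
wrist_force: [0.3, 0.3, -0.4]
width: 85.4
```

send_rows(
  series="0.53 -0.45 -0.01 0 0 -0.96 85; 0 0 0 0 0 0 85",
)

```text
clock: 3.7
position: [479.7, -31.8, 326.6]
orientation: [[0.006, -1.0, -0.001], [-1.0, -0.006, -0.0], [0.0, 0.001, -1.0]]
wrist_force: [-0.7, 1.0, -0.6]
width: 85.2
```

```bash
python3 - <<'E'
from h import *
o=get_obs();print(o['position'],o['orientation'],o['joint_positions'])
m=camera_model("wrist"); im=snapshot("wrist"); cv2.imwrite("pics/wrist1.png",im[:,:,::-1])
import pickle; pickle.dump((o,m),open("w1.pkl","wb"))
cv2.imwrite("pics/side1.png",snapshot("side")[:,:,::-1])
E
```

```text
[479.70877845 -31.77332038 326.58364936] [[ 6.37494221e-03 -9.99979117e-01 -1.06091291e-03]
 [-9.99979673e-01 -6.37481474e-03 -1.23489434e-04]
 [ 1.16723732e-04  1.06167858e-03 -9.99999430e-01]] [-6.60290827e-02 -3.09209212e-02  2.16352791e-01  1.81912049e+00
 -1.93220551e-04 -1.64320023e+00]
```

View pics/wrist1.png

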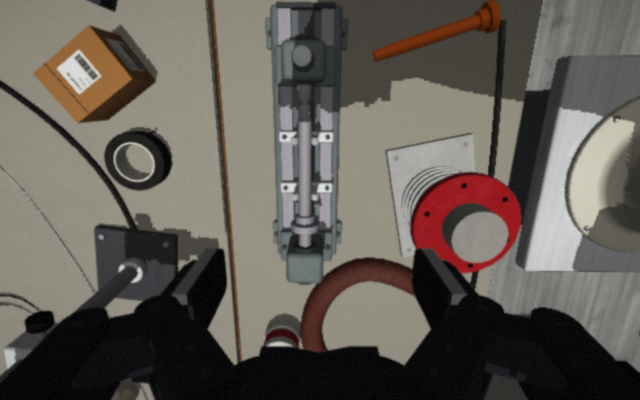

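View pics/side1.png

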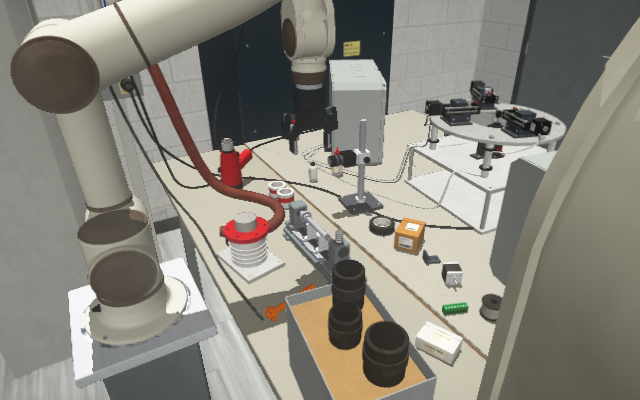

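```bash
python3 - <<'E'
from h import *
im=cv2.imread("pics/wrist1.png")
cv2.imwrite("pics/w1a.png",cv2.resize(im[0:150,230:380],(600,600),interpolation=cv2.INTER_CUBIC))
cv2.imwrite("pics/w1b.png",cv2.resize(im[140:290,230:380],(600,600),interpolation=cv2.INTER_CUBIC))
E
```

```text
(no output)
```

View pics/w1a.png

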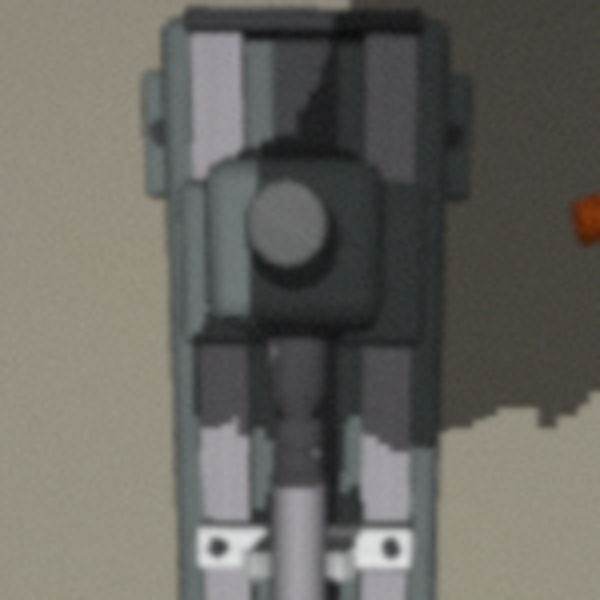

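View pics/w1b.png

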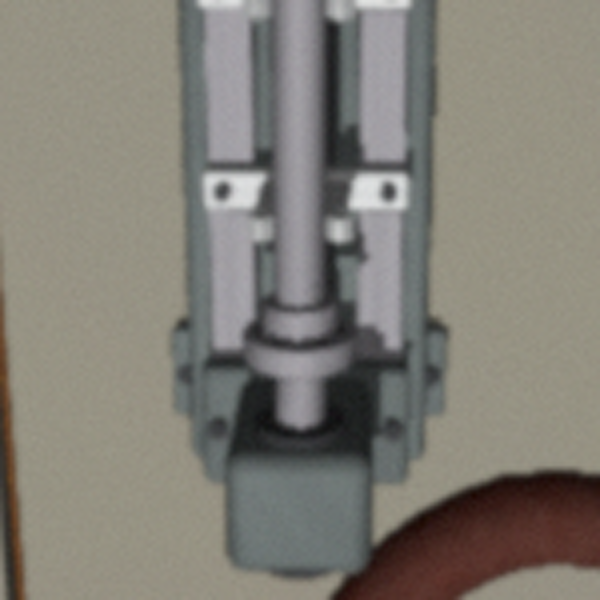

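```bash
python3 - <<'E'
from h import *
import pickle;o,m=pickle.load(open("w1.pkl","rb"))
w=lambda p,z:onz("wrist",p,z,m).round(1)
print("cam",(-cv2.Rodrigues(m['rvec'])[0].T@m['tvec']).round(1))
print("post",w((301.75,56),139))
print("axis",w((304.5,135),85),w((305,205),85), w((304.9,216),85))
print("flange front edge top z~103", w((230+300/4,140+345/4),103))
print("hs front edge", w((288.5,140+460/4),105),w((323,140+460/4),105),"back",w((288,140+563/4),105),w((322,140+565/4),105))
print("bed top end corners", w((230+185/4,12/4),30),w((230+422/4,12/4),30))
print("rests z86", [w((230+x/4,y/4),86) for x,y in[(232,548),(385,548)]],[w((230+x/4,140+y/4),86) for x,y in[(236,190),(378,190)]])
print("stand: col base", w((131,272),12), "base corners",[w(p,12) for p in[(96,226),(177,233),(175,298)]])
print("hose", w((318,310),40))
E
```

```text
cam [ 480.4 -105.5  454.4]
post [ 495.9 -141.7  139. ]
axis [496.2 -64.5  85. ] [496.2  20.2  85. ] [496.4  34.5  85. ]
flange front edge top z~103 [495.6  40.7 103. ]
hs front edge [515.7  77.6 105. ] [473.9  77.3 105. ] back [517.1 113.1 105. ] [474.7 113.5 105. ]
bed top end corners [ 530.6 -211.1   30. ] [ 461.1 -211.6   30. ]
rests z86 [array([515.1, -62.2,  86. ]), array([471.3, -62.5,  86. ])] [array([515.2,  -2.2,  86. ]), array([472.6,  -2.5,  86. ])]
stand: col base [770.3 156.5  12. ] base corners [array([809.3,  79.7,  12. ]), array([691.5,  90.5,  12. ]), array([708. , 203.2,  12. ])]
hose [479.3 204.   40. ]
```

send_rows(
  series="0.55 -0.08 0.5 0 0 0 45; 0.55 -0.08 0.5 0 0 0 45; 0.55 -0.08 0.5 0 0 0 45; 0.55 -0.08 0.5 0 0 0 45; 0 0 0.5 0 0 0 45; 0 0 0.45 0 0 0 45; 0 0 0.4 0 0 0 45; 0 0 0 0 0 0 45",
)

```text
clock: 4.8
position: [494.9, -139.0, 158.9]
orientation: [[0.008, -1.0, -0.002], [-1.0, -0.008, 0.001], [-0.001, 0.002, -1.0]]
wrist_force: [-0.1, -0.9, 0.8]
width: 44.9
```

```bash
python3 - <<'E'
from h import *
o=get_obs();print(o['position'])
m=camera_model("wrist"); im=snapshot("wrist"); cv2.imwrite("pics/wrist2.png",im[:,:,::-1])
print(proj("wrist",[[495.9,-141.7,139]],m), proj("wrist",[list(o['position']+[0,0,5])],m))
E
```

```text
[ 494.92826125 -139.03959659  158.87290106]
[[317.16116754 243.93767512]] [[319.17110306 274.67820985]]
```

View pics/wrist2.png

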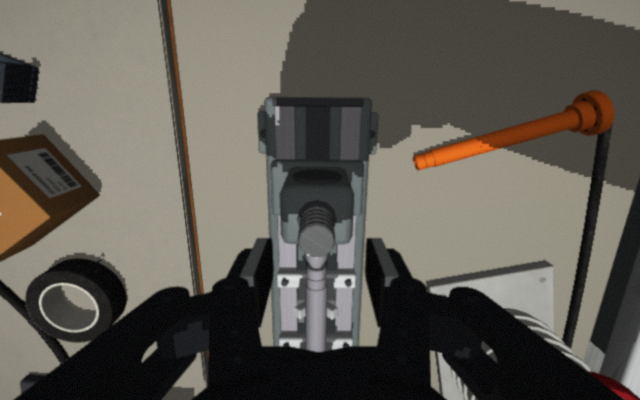

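```bash
python3 - <<'E'
from h import *
m=camera_model("wrist")
im=cv2.imread("pics/wrist2.png"); cv2.imwrite("pics/w2a.png",cv2.resize(im[160:310,240:390],(600,600),interpolation=cv2.INTER_CUBIC))
for p in [(316.5,237),(317,239)]: print(onz("wrist",p,139,m))
E
```

```text
[ 496.81968912 -145.25308346  139.        ]
[ 496.55828106 -144.14630214  139.        ]
```

View pics/w2a.png

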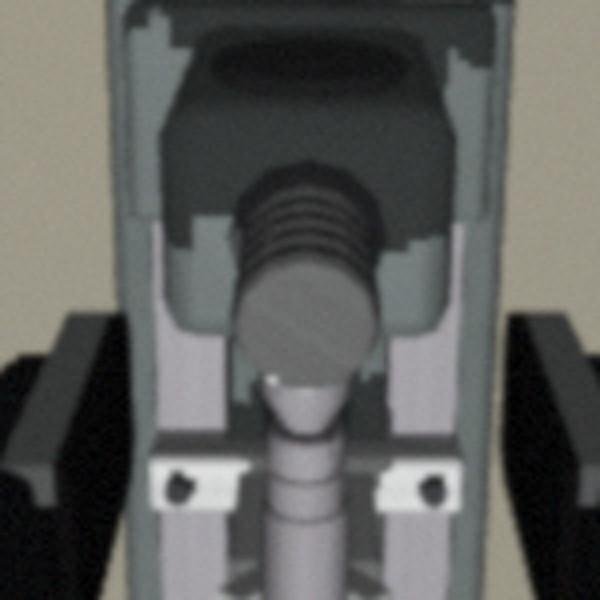

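send_rows(
  series="0.04 -0.02 0.31 0 0 0 45; 0.04 -0.02 0.31 0 0 0 45; 0 0 0 0 0 0 45; 0 0 0 0 0 0 10; 0 0 0 0 0 0 10; 0 0 0 0 0 0 10; 0 0 0 0 0 0 10",
  squeeze=40,
)

```text
clock: 5.72
position: [496.5, -144.2, 129.3]
orientation: [[0.007, -1.0, -0.003], [-1.0, -0.007, -0.0], [0.0, 0.003, -1.0]]
wrist_force: [-10.1, 0.1, 4.3]
width: 17.5
```

send_rows(
  series="0.1 0 0 0 0 0 10; 0.18 0 0 0 0 0 10; 0.18 0 0 0 0 0 10; 0.16 0 0 0 0 0 10; 0.06 0 0 0 0 0 10; 0 0 0 0 0 0 10",
)

```text
clock: 6.48
position: [496.5, -178.3, 129.3]
orientation: [[0.007, -1.0, -0.003], [-1.0, -0.007, -0.0], [0.0, 0.003, -1.0]]
wrist_force: [-10.6, -0.5, 4.6]
width: 17.6
```

```bash
python3 - <<'E'
from h import *
o=get_obs();print(o['position'])
m=camera_model("wrist"); im=snapshot("wrist"); cv2.imwrite("pics/wrist3.png",im[:,:,::-1])
E
```

```text
[ 496.45088398 -178.26693264  129.31155663]
```

View pics/wrist3.png

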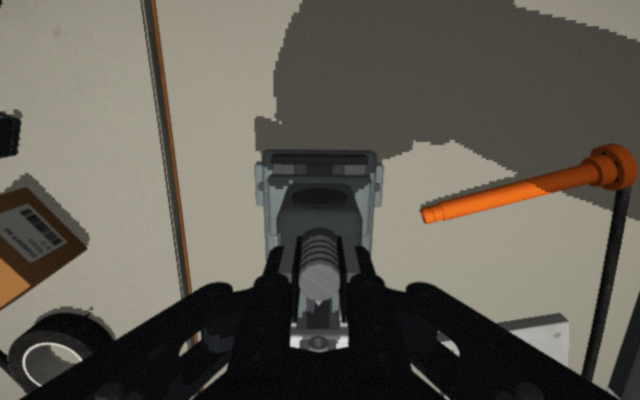

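send_rows(
  series="0 0 0 0 0 0 50; 0 0 0 0 0 0 50; 0 0 -0.5 0 0 0 50; 0 0 -0.7 0 0 0 50; -0.75 0 -0.2 0 0 0 50; -0.8 0 0 0 0 0 50; -0.8 0 0 0 0 0 50; -0.75 0 0 0 0 0 50",
)

```text
clock: 7.52
position: [497.0, -21.8, 199.2]
orientation: [[0.008, -1.0, 0.001], [-1.0, -0.008, 0.0], [-0.0, -0.001, -1.0]]
wrist_force: [1.1, -0.6, -0.8]
width: 50.0
```

send_rows(
  series="0 0 0 0 0 0 50",
)

```text
clock: 7.65
position: [497.1, -21.2, 199.2]
orientation: [[0.011, -1.0, 0.001], [-1.0, -0.011, 0.0], [-0.0, -0.001, -1.0]]
wrist_force: [0.7, -0.8, 0.0]
width: 49.9
```

```bash
python3 - <<'E'
from h import *
o=get_obs();print(o['position'])
m=camera_model("wrist"); im=snapshot("wrist"); cv2.imwrite("pics/wrist4.png",im[:,:,::-1])
import pickle; pickle.dump((o,m),open("w4.pkl","wb"))
print(proj("wrist",[[496.5,-23,93],[496.5,-23+34,86],[496.5,-23-34,86],[496.5,-23-75,85],[496.5,-23+75,85]],m))
s=snapshot("side"); cv2.imwrite("pics/s4.png",cv2.resize(s[110:260,240:440,::-1],(800,600),interpolation=cv2.INTER_CUBIC))
E
```

```text
[497.05541711 -21.15762954 199.151821  ]
[[319.89035914 195.51669004]
 [319.37564858 232.66793725]
 [320.40627614 149.91492543]
 [321.10706316  93.09596615]
 [318.82698464 276.24658281]]
```

View pics/wrist4.png

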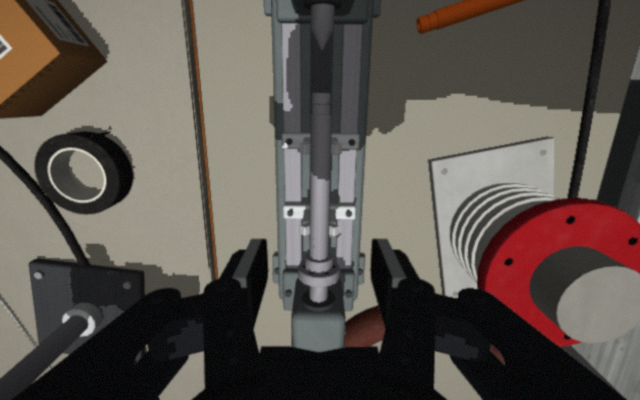

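View pics/s4.png

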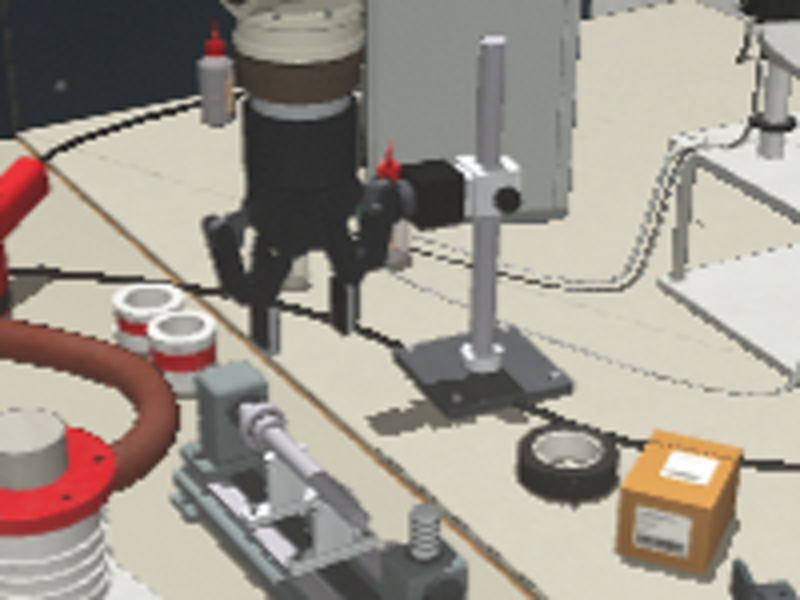

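send_rows(
  series="-0.2 0.01 0.6 0 0 0 50; 0 0 0.7 0 0 0 50; 0 0 0.6 0 0 0 50; 0 0 0.46 0 0 0 50; 0 0 0 0 0 0 50; 0 0 0 0 0 0 50",
)

```text
clock: 8.5
position: [496.8, -13.7, 81.9]
orientation: [[0.007, -1.0, 0.001], [-1.0, -0.007, -0.0], [0.0, -0.001, -1.0]]
wrist_force: [0.5, -0.1, 0.2]
width: 49.8
```

```bash
python3 - <<'E'
from h import *
o=get_obs();print(o['position'],o['wrist_force'])
m=camera_model("wrist"); im=snapshot("wrist"); cv2.imwrite("pics/wrist5.png",im[:,:,::-1])
E
```

```text
[496.83451887 -13.74246537  81.8773375 ] [ 0.53040116 -0.0586785   0.15573427]
```

View pics/wrist5.png

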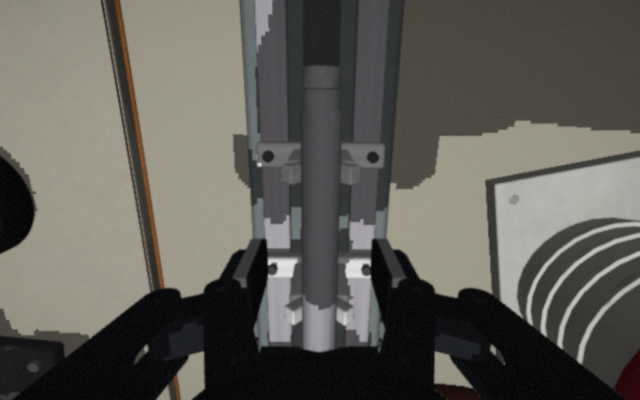

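```bash
python3 - <<'E'
from h import *
m=camera_model("wrist")
print(proj("wrist",[[496.8,-13.7,87],[511,11,86],[511,7,86],[511,15,86],[511,-57,86],[482,-57,86],[496.5,-97.5,92],[496.5,-83,92]],m).round(1))
print(onz("wrist",(320,67),85,m),onz("wrist",(320,88),92,m), onz("wrist",(346,303),86,m), onz("wrist",(346,315),86,m), onz("wrist",(350,170),86,m))
im=cv2.imread("pics/wrist5.png"); cv2.imwrite("pics/w5a.png",cv2.resize(im[130:360,220:420],None,fx=2.6,fy=2.6,interpolation=cv2.INTER_CUBIC))
E
```

```text
[[319.6 274.3]
 [288.3 320.5]
 [288.1 313.1]
 [288.5 327.8]
 [284.9 176.8]
 [357.5 177.3]
 [322.4  66.8]
 [322.  110.4]]
[497.31421867 -98.019712    85.        ] [497.26444627 -90.57611721  92.        ] [484.75226873   1.424811    86.        ] [484.55511087   7.79163807  86.        ] [485.09338395 -59.96554399  86.        ]
```

View pics/w5a.png

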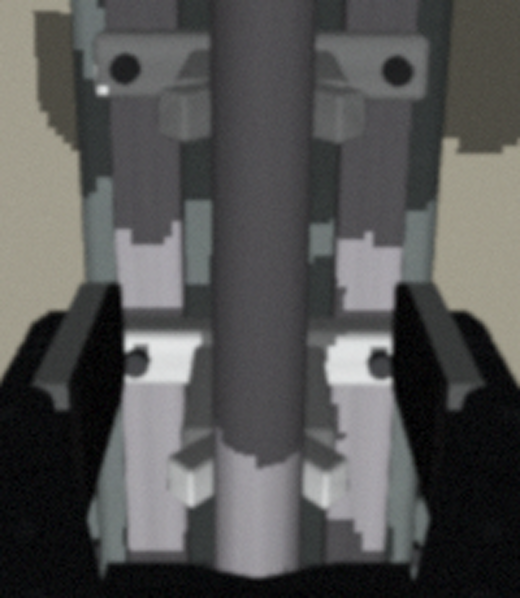

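send_rows(
  series="0 0 0 0 0 0 30; 0 0 0 0 0 0 8; 0 0 0 0 0 0 8; 0 0 0 0 0 0 8; 0 0 0 0 0 0 8; 0 0 0 0 0 0 8",
  squeeze=60,
)

```text
clock: 9.3
position: [496.6, -13.2, 81.5]
orientation: [[0.008, -1.0, 0.001], [-1.0, -0.008, -0.0], [0.0, -0.001, -1.0]]
wrist_force: [-0.8, 0.6, 5.7]
width: 14.3
```

send_rows(
  series="0.06 0 0 0 0 0 8; 0.09 0 0 0 0 0 8; 0.08 0 0 0 0 0 8; 0 0 0 0 0 0 8; 0 0 0 0 0 0 8",
)

```text
clock: 9.93
position: [496.6, -24.3, 81.5]
orientation: [[0.008, -1.0, 0.001], [-1.0, -0.008, 0.001], [-0.001, -0.001, -1.0]]
wrist_force: [-2.1, 3.3, 6.2]
width: 14.4
```

```bash
python3 - <<'E'
from h import *
o=get_obs();print(o['position'],o['wrist_force'],o['width'])
m=camera_model("wrist"); im=snapshot("wrist"); cv2.imwrite("pics/wrist6.png",im[:,:,::-1])
s=snapshot("side"); cv2.imwrite("pics/s6.png",cv2.resize(s[110:260,240:440,::-1],(800,600),interpolation=cv2.INTER_CUBIC))
E
```

```text
[496.63570724 -24.25555167  81.52131495] [-2.07054926  3.32515284  6.23476104] 14.354050043982737
```

View pics/wrist6.png

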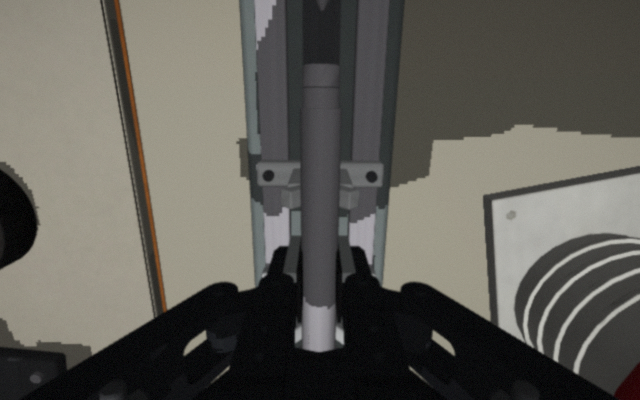

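View pics/s6.png

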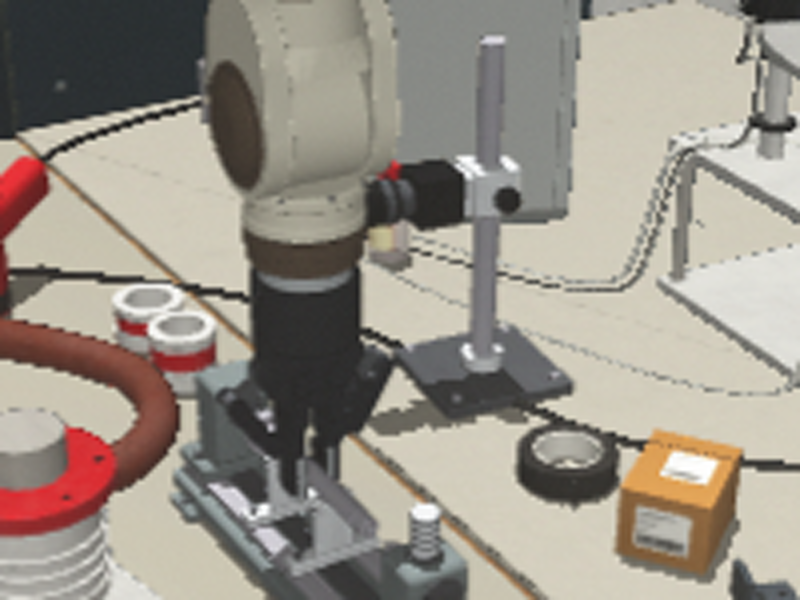

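send_rows(
  series="0 0 -0.1 0 0 0 8; 0 0 -0.3 0 0 0 8; 0 0 -0.5 0 0 0 8; 0 0 -0.6 0 0 0 8; 0 0 -0.6 0 0 0 8; 0 0 -0.5 0 0 0 8; 0 0 -0.3 0 0 0 8; 0 0 0 0 0 0 8",
  squeeze=80,
)

```text
clock: 11.02
position: [496.8, -24.7, 226.7]
orientation: [[0.008, -1.0, 0.002], [-1.0, -0.008, -0.0], [0.0, -0.002, -1.0]]
wrist_force: [-0.7, -0.7, -3.3]
width: 13.7
```

```bash
python3 - <<'E'
from h import *
import pickle
o=get_obs();print(o['position'],o['wrist_force'],o['width'])
m=camera_model("wrist"); im=snapshot("wrist"); cv2.imwrite("pics/wrist7.png",im[:,:,::-1])
pickle.dump((o,m),open("w7.pkl","wb"))
print(proj("wrist",[[496.6,-109.5,228],[496.6,-24,228]],m))
s=snapshot("side"); cv2.imwrite("pics/s7.png",cv2.resize(s[90:240,240:440,::-1],(800,600),interpolation=cv2.INTER_CUBIC)); cv2.imwrite("pics/s7f.png",s[:,:,::-1])
t=snapshot("top"); cv2.imwrite("pics/t7.png",cv2.resize(t[90:240,240:440,::-1],(800,600),interpolation=cv2.INTER_CUBIC))
E
```

```text
[496.79194419 -24.69563065 226.72311854] [-0.65534053 -0.69711568 -3.25693112] 13.726074650438301
[[321.46561439  66.22311718]
 [319.51275758 271.54751229]]
```

View pics/wrist7.png

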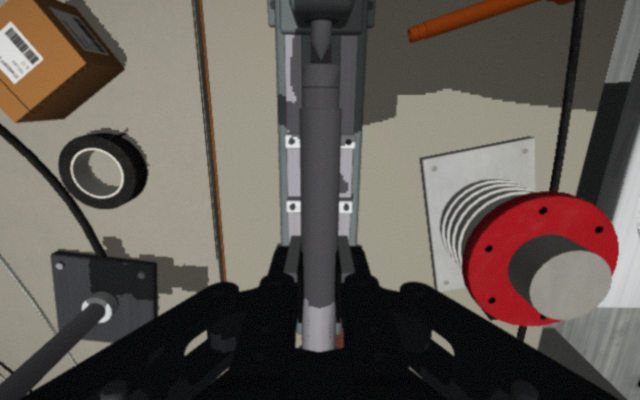

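View pics/s7.png

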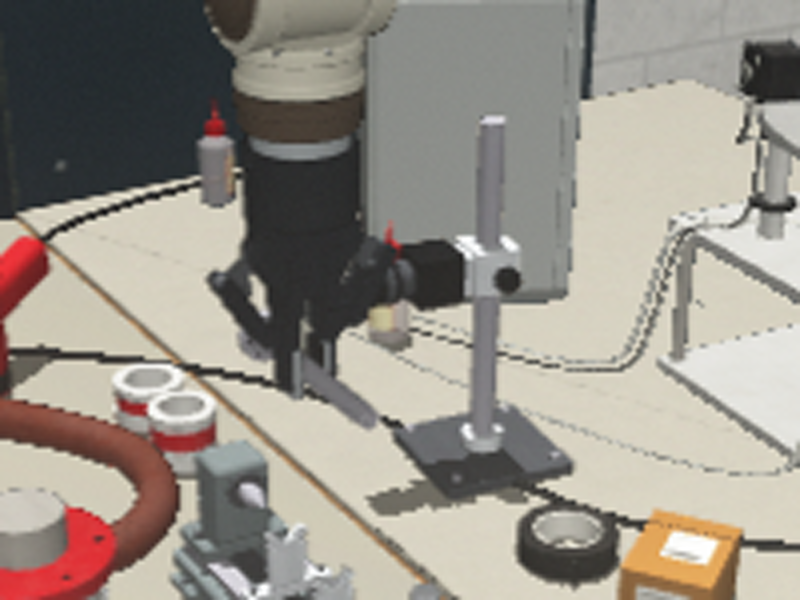

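View pics/t7.png

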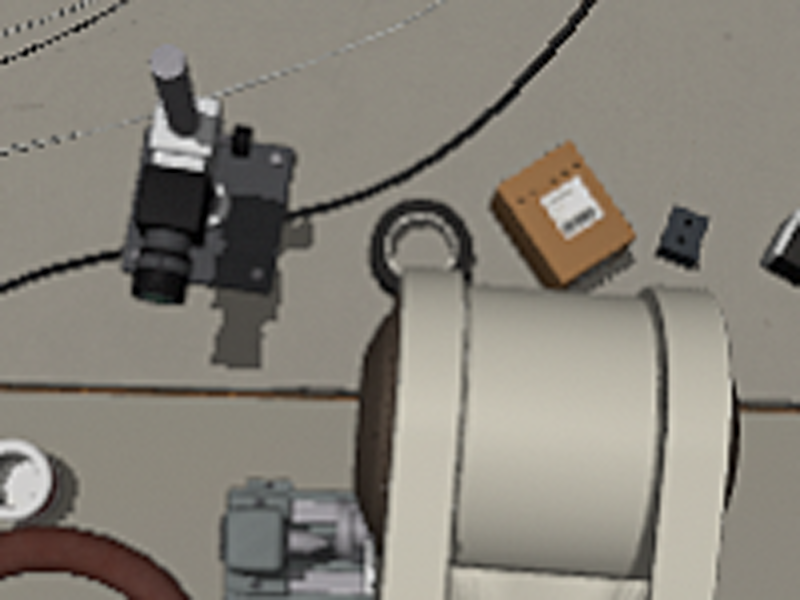

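```bash
cat > fit.py <<'E'
from h import *
import pickle
from scipy.optimize import least_squares
w1=pickle.load(open("w1.pkl","rb"))[1]; w7=pickle.load(open("w7.pkl","rb"))[1]
cam={'s':camera_model("side"),'t':camera_model("top"),'w1':w1,'w7':w7}
c=lambda sx,sy:[60*sx,60*sy,12]
L='L'
obs=[('s',[0,0,304],(363,120.5)),('t',[0,0,304],(282,105.5)),
('w1',c(1,-1),(96,226)),('w1',c(-1,-1),(177,233)),('w1',c(-1,1),(175,298)),
('w7',c(1,-1),(53,252)),('w7',c(-1,-1),(157,262)),('w7',c(-1,1),(155,342)),
('t',c(1,-1),(240+294/4,90+147/4)),('t',c(-1,-1),(240+266/4,90+292/4)),
('s',c(-1,1),(260+316/4,110+350/4)),('s',c(-1,-1),(260+370/4,110+414/4)),('s',c(1,-1),(260+492/4,110+383/4)),
('s',L,(330.2,160.7)),('t',L,(280.75,163.5))]
def P(p,q):
    x,y,a,z=p
    if q is L: q=[-115,0,z]
    C,S=np.cos(a),np.sin(a)
    return np.array([x+C*q[0]-S*q[1],y+S*q[0]+C*q[1],q[2]])
def res(p):
    return np.concatenate([proj(0,P(p,q),cam[k])[0]-u for k,q,u in obs])
r=least_squares(res,[761,145,-.12,192],loss='soft_l1')
p=r.x;print(p,np.degrees(p[2]));print([(o[0],o[1],e.round(1)) for o,e in zip(obs,res(p).reshape(-1,2))])
C,S=np.cos(p[2]),np.sin(p[2])
print("lens",P(p,L),"view",P(p,[-195,0,p[3]]))
E
python3 fit.py
```

```text
[ 7.59293010e+02  1.43776976e+02 -1.24724326e-01  1.87216250e+02] -7.146177460137547
[('s', [0, 0, 304], array([-0.8,  0. ])), ('t', [0, 0, 304], array([0.8, 0.7])), ('w1', [60, -60, 12], array([-1.8, -1.8])), ('w1', [-60, -60, 12], array([-0.5,  0.8])), ('w1', [-60, 60, 12], array([1.1, 4.1])), ('w7', [60, -60, 12], array([-2.2, -1.6])), ('w7', [-60, -60, 12], array([-2.1,  0.1])), ('w7', [-60, 60, 12], array([0.8, 2.3])), ('t', [60, -60, 12], array([0.8, 0.2])), ('t', [-60, -60, 12], array([1.9, 0.7])), ('s', [-60, 60, 12], array([-2.4, -0.2])), ('s', [-60, -60, 12], array([-1.1, -0.4])), ('s', [60, -60, 12], array([0.1, 0.2])), ('s', 'L', array([-1.4, -0.2])), ('t', 'L', array([-0.5,  1.4]))]
lens [645.18633013 158.08311474 187.21625031] view [565.80777019 168.03521115 187.21625031]
```

```bash
python3 - <<'E'
from h import *
o=get_obs(); p=o['position']; R=o['orientation']
n=15; d=(np.array([501.5,176.1,222])-p)/n
R=rowsfor([d]*n,[1.703/.12/n]*n,hand=8); print(R)
E
```

```text
-0.27 -0.01 0.00 0 0 0.95 8; -0.27 0.02 0.00 0 0 0.95 8; -0.26 0.05 0.00 0 0 0.95 8; -0.26 0.08 0.00 0 0 0.95 8; -0.24 0.11 0.00 0 0 0.95 8; -0.23 0.14 0.00 0 0 0.95 8; -0.21 0.16 0.00 0 0 0.95 8; -0.19 0.18 0.00 0 0 0.95 8
-0.17 0.21 0.00 0 0 0.95 8; -0.15 0.22 0.00 0 0 0.95 8; -0.12 0.24 0.00 0 0 0.95 8; -0.09 0.25 0.00 0 0 0.95 8; -0.06 0.26 0.00 0 0 0.95 8; -0.03 0.27 0.00 0 0 0.95 8; -0.00 0.27 0.00 0 0 0.95 8
[[-9.92267938e-01  1.24102422e-01 -1.71116401e-03]
 [ 1.24102498e-01  9.92269402e-01  6.20229315e-05]
 [ 1.70563288e-03 -1.50816362e-04 -9.99998534e-01]]
```

send_rows(
  series="-0.27 -0.01 0 0 0 0.95 8; -0.27 0.02 0 0 0 0.95 8; -0.26 0.05 0 0 0 0.95 8; -0.26 0.08 0 0 0 0.95 8; -0.24 0.11 0 0 0 0.95 8; -0.23 0.14 0 0 0 0.95 8; -0.21 0.16 0 0 0 0.95 8; -0.19 0.18 0 0 0 0.95 8",
)

```text
clock: 12.18
position: [498.9, 82.5, 224.6]
orientation: [[-0.788, -0.615, -0.002], [-0.615, 0.788, -0.0], [0.002, 0.001, -1.0]]
wrist_force: [-0.1, -0.5, -2.5]
width: 13.7
```

send_rows(
  series="-0.17 0.21 0 0 0 0.95 8; -0.15 0.22 0 0 0 0.95 8; -0.12 0.24 0 0 0 0.95 8; -0.09 0.25 0 0 0 0.95 8; -0.06 0.26 0 0 0 0.95 8; -0.03 0.27 0 0 0 0.95 8; 0 0.27 0 0 0 0.95 8; 0 0 0 0 0 0 8",
)

```text
clock: 13.18
position: [501.0, 176.5, 224.7]
orientation: [[-0.992, 0.129, -0.002], [0.129, 0.992, -0.001], [0.002, -0.001, -1.0]]
wrist_force: [0.4, 0.0, -3.4]
width: 13.7
```

```bash
python3 - <<'E'
from h import *
import pickle
o=get_obs();print(o['position'],o['orientation'],o['wrist_force'],o['width'])
m=camera_model("wrist"); im=snapshot("wrist"); cv2.imwrite("pics/wrist8.png",im[:,:,::-1])
s=snapshot("side"); cv2.imwrite("pics/s8.png",cv2.resize(s[90:240,240:440,::-1],(800,600),interpolation=cv2.INTER_CUBIC))
t=snapshot("top"); cv2.imwrite("pics/t8.png",cv2.resize(t[90:240,200:400,::-1],(800,600),interpolation=cv2.INTER_CUBIC))
E
```

```text
[500.97921897 176.49314196 224.65105941] [[-9.91624196e-01  1.29145707e-01 -1.68511842e-03]
 [ 1.29146860e-01  9.91625300e-01 -5.93855560e-04]
 [ 1.59431217e-03 -8.06509296e-04 -9.99998404e-01]] [ 0.3529967   0.03416991 -3.35144858] 13.665109355266816
```

View pics/wrist8.png

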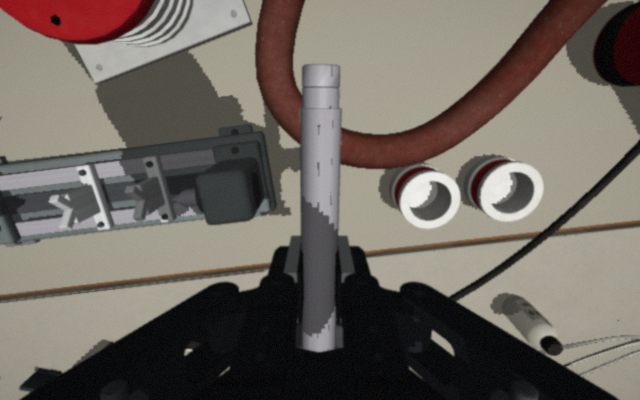

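View pics/s8.png

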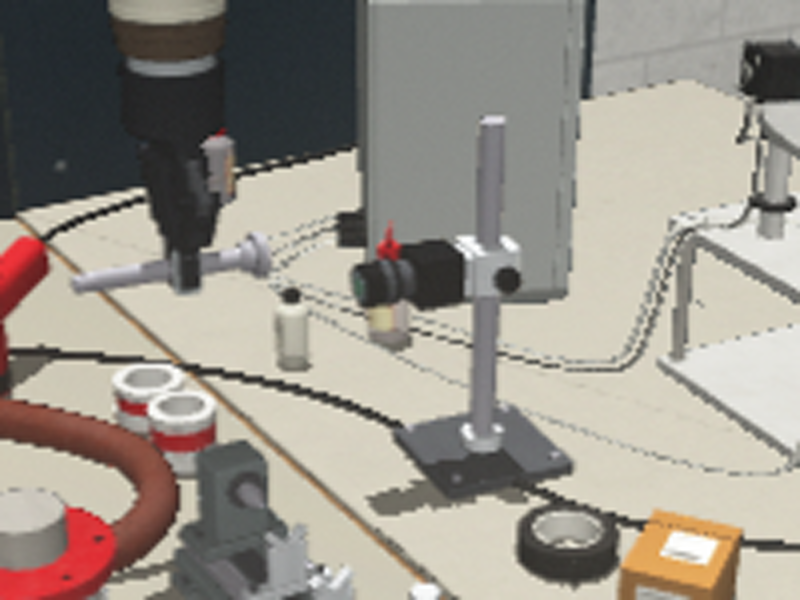

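View pics/t8.png

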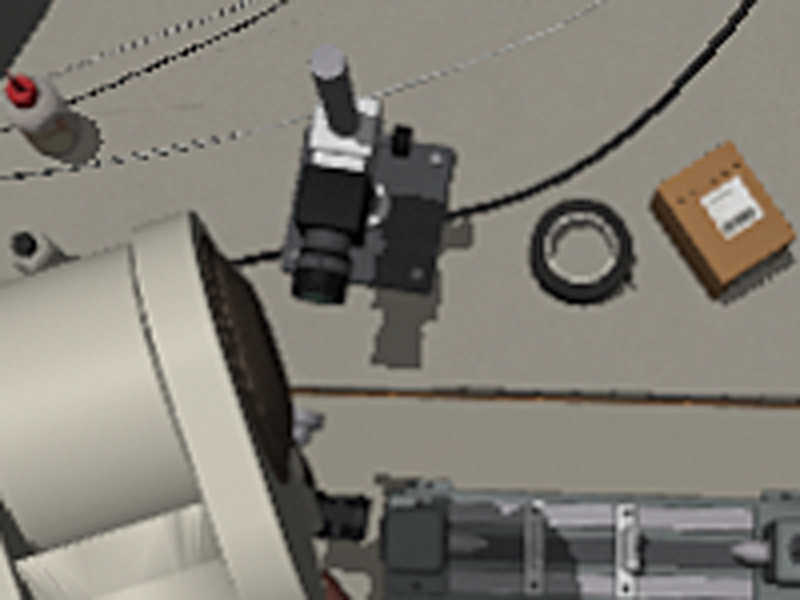

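send_rows(
  series="-0.01 0 0.25 0 0 -0.04 8; 0 0 0.3 0 0 0 8; 0 0 0.2 0 0 0 8; 0 0 0.06 0 0 0 8; 0 0 0 0 0 0 8; 0 0 0 0 0 0 8",
)

```text
clock: 14.08
position: [502.1, 176.1, 185.8]
orientation: [[-0.992, 0.126, 0.001], [0.126, 0.992, 0.0], [-0.001, 0.0, -1.0]]
wrist_force: [-0.6, 0.5, -2.7]
width: 13.7
```

```bash
python3 - <<'E'
from h import *
o=get_obs();p=o['position'];R=o['orientation'];print(p,R[:,0],o['width'])
s=snapshot("side"); cv2.imwrite("pics/s9.png",cv2.resize(s[110:210,250:400,::-1],(750,500),interpolation=cv2.INTER_CUBIC))
a=-R[:,0]; g=p+[0,0,4]
m=camera_model("side")
for n,q in dict(face=g+65*a,journal=g-85*a,lens=np.array([645.2,158.1,187.2])).items(): print(n,q.round(1),((proj("side",q,m)[0]-[250,110])*5).round())
for n in("side",):
  for t in("flange_face","lens_front"):
    for r in place_of(n,t)[:2]:
        px=np.array(r['point'])*[640,400]; print(t,r['score'],px,(px-[250,110])*5)
t=snapshot("top"); cv2.imwrite("pics/t9.png",cv2.resize(t[90:240,200:400,::-1],(800,600),interpolation=cv2.INTER_CUBIC))
print((proj("top",[g+65*a,[645.2,158.1,187.2]])-[200,90])*4)
E
```

```text
[502.05185503 176.08756965 185.78534478] [-9.92005069e-01  1.26196097e-01 -6.98481187e-04] 13.650435417079622
face [566.5 167.9 189.8] [278. 269.]
journal [417.7 186.8 189.7] [ 43. 311.]
lens [645.2 158.1 187.2] [394. 253.]
flange_face 0.54 [270.592 313.48 ] [ 102.96 1017.4 ]
lens_front 0.68 [328.832 160.8  ] [394.16 254.  ]
[[300.65493345 417.20587697]
 [321.06908189 299.70957214]]
```

View pics/s9.png

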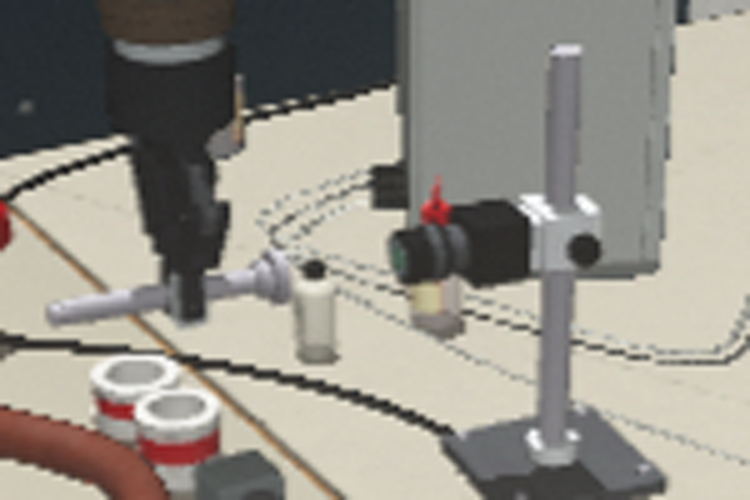

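View pics/t9.png

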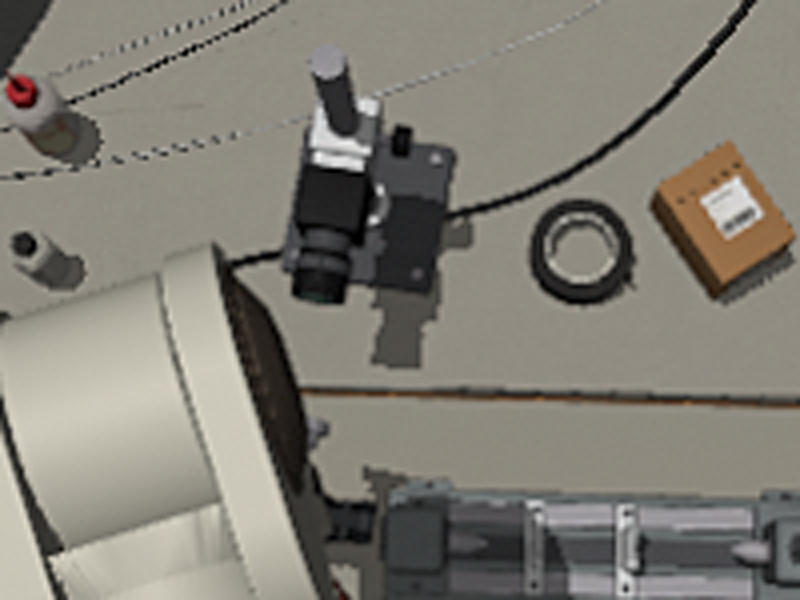

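send_rows(
  series="0 0 0 0 0 0 8; 0 0 0 0 0 0 8; 0 0 0 0 0 0 8",
)

```text
clock: 14.65
position: [501.9, 176.0, 185.3]
orientation: [[-0.992, 0.126, 0.0], [0.126, 0.992, -0.0], [-0.0, -0.0, -1.0]]
wrist_force: [-0.7, -0.1, -2.8]
width: 13.6
```

```bash
python3 - <<'E'
from h import *
o=get_obs();print(o['position'],abs(o['dq']).max(),o['width'],o['wrist_force'])
print(job_done())
E
```

```text
[501.86141288 176.02036532 185.3001978 ] 0.0009864659698245765 13.629861953487083 [-0.66035908 -0.07707378 -2.84576034]
the job is handed in; nothing more can be done
None
```

I slid the tailstock back about 34 mm by its post. Then I gripped the spindle about 10 mm to the flange side of its middle, drew it about 11 mm along the rests off the headstock point, lifted it out and turned it to face the inspection camera. The job was handed in at about 14.7 s of the 45 s, with the spindle held still. `job_done()` gave no verdict.

**Last checks:**
- **Hold:** the arm was still (joint speeds 0.001 rad/s or less). The fingers were stopped on the shaft at 13.6 mm, squeezing with 80 N, and a wrist load of about -2.8 N in z is consistent with the spindle's weight.
- **Flange face:** worked out from the tool pose, it was at about (566, 168, 189) mm. The view point fitted from all the pictures was (566, 168, 187) mm.
- **Axis:** within about 1° of the fitted lens axis, and level to about 1° in the side picture.
- **Disagreements:** the side picture puts the flange 2–3 mm lower relative to the lens than calculated. The stand fit left errors of up to about 4 pixels at one corner. I judged both small against the 15 mm tolerance.
- **Failed checks:** `place_of` in the final side picture reported the orange look-alike as the flange face, so I ignored it. The arm hid most of the flange in the top picture.
- **Bystanders:** nothing looked moved in the pictures, but I did not measure their positions.

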